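Tally a cast bar and hold the test probe on its red spot

TASK

Count the piece first: swing the red-topped sprung lever of the bench tally counter to its stop and let it spring back home. Then draw the yellow test probe from its holder and hold its sprung tip on the red spot of the silver bar, with the probe square to the bar's sloping face and pressed gently, so that the tip goes about half-way in (roughly 2.5 N). Finish while still holding it there in the gripper; do not touch the brass bar with the probe, and leave the tools and jewellery lying around alone.

Things in the scene. Friction and masses are not known exactly. Their poses are not given: they have to be found in the camera images.
- tally_lever (a joint): Swing of the tally counter's lever, rad: 0 at rest (sprung home), growing clockwise seen from above, up to the stop at 1.0. The spring asks 2 N at the post at rest and 4.5 N at the stop, and brings the lever home when it is let go.
- lever_pivot (a point): On the vertical axis of the lever, at the underside of the lever (45 mm above the bench), above the centre of the steel counter (fixed to the bench, 76 x 68 mm, 45 mm high). x, y axes turn with the counter. At rest the lever (flat arm 14 mm wide, top face 50 mm above the bench) points roughly to the robot (200 deg from the counter's x axis, counted anticlockwise from above) and swings clockwise from above, so the post travels to the robot's left.
- lever_post (a point): Centre of the top of the red upright post at the lever's end: 12 mm diameter, its top 85 mm above the bench and 35 mm above the lever arm, 60 mm from the pivot axis. Moves with the lever.
- probe_grip (a point): Point on the probe's axis at the middle of its yellow grip. The probe (110 g, loose) stands upright in the hole of the grey holder block: grip is a cylinder 18 mm in diameter, from 34 mm below this point to 32 mm above it (a 3 mm black button above that); below the grip a black collar 28 mm across and 6 mm thick rests on the holder's top, 40 mm below this point and 60 mm above the bench. z runs up along the probe. It lifts straight out: 45 mm of it are in the hole.
- probe_tip (a point): Foremost point of the brass sprung tip (6 mm diameter, round end) on the probe's axis, 85 mm below probe_grip when not pressed in. The steel nose behind it is 16 mm in diameter and starts 14 mm from the tip's end.
- tip (a joint): How far the sprung tip is pushed into the probe, m: 0 out, 0.012 fully in. It starts to move at 1 N, takes 2.5 N at half-way (0.006) and 4 N at 0.012, where it bottoms hard.
- holder_top (a point): Centre of the mouth of the holder's round hole (21 mm wide), 60 mm above the bench. The holder is fixed: block 64 x 70 mm, with a black 30 mm deep, 50 mm high display box on its +x side.
- red_spot (a point): Centre of the red spot (16 mm diameter) on the top face of the silver bar, about 51 mm above the bench. z is the outward normal of the bar's face, which slopes 0.30 rad (17 deg): low on the side of its -x axis, which looks roughly to the robot. The bar is 64 x 38 x 8 mm, clamped fast on a fixed wooden bench pin 110 x 64 mm; dark clamp straps cross the bar's two ends (25 to 33 mm from its middle, 2.5 mm above the face, their screw heads 5 mm).
- blue_spot (a point): The same on the brass bar with a blue spot, on a like bench pin; the two pins may stand either way round. Not to be touched with the probe.
- hammer: Hammer, 220 mm long, lying. Bystander, loose.
- graver: Screwdriver with a red handle, 170 mm long, lying. Bystander, loose.
- gold_ring: Small gold-coloured ring, 22 mm across, 5 mm high. Bystander, loose.
- silver_bangle: Silver bangle, 68 mm across, 8 mm high. Bystander, loose.
- polish_jar: Closed jar, 56 mm across, 55 mm high. Bystander, loose.
- dish: White bowl, 90 mm across, 30 mm high. Bystander, loose.
- probe: The same probe, but given at a point on its axis at the underside of the black collar (40 mm below probe_grip), z up along it.
- bar_red: The silver bar: origin at the centre of its underside, z the outward normal of its face; the spot lies at (6, 5, 8) mm in this frame.
- bar_blue: The brass bar: origin at the centre of its underside, z the outward normal of its face; the spot lies at (6, 5, 8) mm in this frame.
There are look-alikes about, which are no part of the job. Leave any green or turquoise look-alike of the part that bears tally_lever alone. Of the things that look like the probe, the smaller one is meant.

How it is judged:
By the outcome, as a careful person would: the job done as asked, in the order asked, and still so for the second after the job is handed in, while the arm keeps its last pose, push and grip.
It also fails if it takes over 56 s, if anything falls off the work surface, if the arm or the gripper's body presses on something with over 40 N, if the wrist force passes 120 N, or if a joint passes its speed limit or range.

ROBOT

A 6-joint arm with a two-finger parallel gripper is mounted at the origin on the work surface. World frame = base frame: x ahead of the robot, y to its left, z up, the work surface at z = 0. Lengths are in m, angles in rad, forces in N, time in s.
With the tool pointing down it reaches from about 0.25 to 0.8 m from the base axis. Payload 3.9 kg.
Tool frame: the origin (TCP) lies midway between the tips of the shut fingers; the grasp point (between the pads) lies 19 mm behind it (pinch_z is the distance from the TCP to the grasp point, in m); z points along the fingers, y is the line along which they close (so a half turn about z gives the same grasp; the last joint's range is limited). The gripper opens to 85 mm and grips with 20 to 120 N. Pads are 22 mm wide; open, the fingers measure 114 mm over their backs; the gripper's body (76 mm by 85 mm) begins 54 mm behind the grasp point. The pads swing forward as they close: fully open they stand 13 mm farther back than shut.
Start: joints at [1.167, 0.26, -0.138, 1.173, 0, 1.571], TCP at [0.206, 0.483, 0.231] pointing down, gripper open.
Joint ranges: [-2.78, 2.78], [-0.83, 1.72], [-1.28, 1.37], [-1.9, 2.12], [-1.57, 1.48], [-3.14, 3.14]. Speed limits (rad/s): [2.57, 2.57, 3.14, 3.14, 3.14, 3.14].

INTERFACE

Orientations are given as a unit quaternion [x, y, z, w].
In Python, from station import sense, snapshot, finish_job, cut_out, pinch_z gives the robot as it stands. The module is installed in compiled form; this text tells all that it offers.
- The arm moves only by the tool play_rows, never from a script. Its argument "rows" is a list of rows, each a list of 3 entries, a list of its own where there are three numbers: the turn, a rotation vector about the tool's x, y, z in units of 45 degrees (1.0 is 45 degrees), then the shift along the tool's x, y, z in units of 10 cm (1.0 is 10 cm), then the opening, from 0 (shut) to 1 (fully open). In form: [[[ax, ay, az], [x, y, z], claw], ...]. A call has exactly 8 rows; each row is the pose to reach, as a shift and turn from the pose commanded when the call began, along the tool's axes at that moment; what a row does not reach only later rows make up. A row lasts 1/12 s, in which the tool goes at most 41.7 mm and 7.16 degrees, less where a joint would pass 70% of its speed; a pose out of reach is approached as far as the arm can. A call with a number of a shift or a turn outside -1 to 1 is refused whole. A call with a gripper value outside its range is refused whole. The fingers move at their own pace and stop on an object; "squeeze" is the grip in N (left out, the last holds). Time passes only in rows, so rows that repeat a pose let the fingers close, or fill a call up. It gives the time, the measured TCP pose, the force, the opening and the grip force at its end, in the units of the state.
- sense(): the state, without advancing time (a new reading comes with each control period).
- snapshot(name): name is "scene" or "top" or "wrist"; returns a dict with "img" (480x640x3 uint8, blue, green, red), "intrinsics" (3x3 intrinsics, pixels), "rvec" (rotation vector, rad) and "tvec" (3), from world to camera coordinates, as OpenCV has them. Camera axes: x right, y down, z forward; pixel columns grow to the right and rows downward; lengths in m; the calibration is good to about 2 mm. A picture is of the moment at which its call begins. There is no depth.
- finish_job(): hands the job in; it is judged then, once.
Trained networks look in a picture, given as the dict that the camera call returned (one of the last four; its "shot" number tells which), for a name from the list of things; names that differ only in an ending like _2 or _b are one class to them, and where a whole thing is asked for, a point or a joint stands for the part that bears it (a point fixed in the world has none). Each returns a list of dicts, best first, with "confidence" (0 to 1); they miss things now and then, are a little off and sometimes report something else, mostly with a low value. They report only what shows in the picture. A call takes as long as a camera call. They do not tell look-alikes from the thing itself.
- cut_out(label, picture): "region" (480x640 bool, what is visible of it) and "position" ([column, row] in pixels, amid what is visible of it).
The state is a dict: "time_s": time; "qpos": joint angles; "qvel": joint speeds; "joint_efforts": joint torques, N m; "tool_pos": TCP position; "tool_rot": TCP orientation; "contact_force": force on the tool from outside, world axes, zero at the start; "wrist_torque": the same for the moment, N m; "gripper_width": opening from 0.0 (shut) to 1.0 (fully open); "finger_force": force on a finger pad.
Only numpy, scipy, OpenCV 4.12 (cv2) and the standard library are available. Lean on these libraries where they do the work, as an engineer would, in place of code of your own. Each camera call takes 0.05 s, during which the arm holds its last target. There are 200 camera calls.

## Working session

There is one attempt and no reset: what is moved stays moved. The work goes in short steps, Python scripts to look and compute and a tool call to move; the robot and the scene stay as the last step left them, time stands still between calls to the robot, and variables do not carry over. Pictures are saved under pics/ and viewed, at most 10 in all, crops included, and the job is handed in when it is done.

Besides the shell and the picture viewer there is one more tool, called after "Emit:" as name(argument=value, ...) on one line, values as JSON. play_rows: Moves the arm, as the interface text tells. Shifts and turns lie within -1 to 1; 1 stands for 10 cm of shift or 45 degrees of turn. Its arguments: {"type":"object","properties":{"rows":{"type":"array"},"squeeze":{"type":"number"}},"required":["rows"]}

```bash
mkdir -p pics; cat > h.py <<'E'
import numpy as np,cv2
from scipy.spatial.transform import Rotation as R
from station import *
def cam(p):
    Rm=cv2.Rodrigues(np.array(p["rvec"],float))[0]; return np.array(p["intrinsics"],float),Rm,np.array(p["tvec"],float).ravel()
def ray(p,uv):
    K,Rm,t=cam(p); d=Rm.T@np.linalg.inv(K)@np.array([uv[0],uv[1],1.]); return -Rm.T@t,d/np.linalg.norm(d)
def onz(p,uv,z):
    c,d=ray(p,uv); return c+d*(z-c[2])/d[2]
def proj(p,X):
    K,Rm,t=cam(p); x=K@(Rm@np.array(X,float)+t); return x[:2]/x[2]
def tri(obs):
    A=np.zeros((3,3));b=np.zeros(3)
    for p,uv in obs:
        c,d=ray(p,uv);M=np.eye(3)-np.outer(d,d);A+=M;b+=M@c
    return np.linalg.solve(A,b)
E
cat > a.py <<'E'
from h import *
s=sense();print(s)
for n in ("scene","top"):
    p=snapshot(n);cv2.imwrite(f"pics/{n}0.png",p["img"])
    print(n,"cam at",ray(p,(320,240))[0])
    for l,z in (("tally_lever",.05),("lever_post",.085),("probe",.09),("probe_grip",.1),("holder_top",.06),("red_spot",.051),("blue_spot",.051),("bar_red",.05),("bar_blue",.05),("hammer",.01),("graver",.01),("gold_ring",0),("silver_bangle",0),("polish_jar",.05),("dish",.02)):
        for d in cut_out(l,p)[:3]: print(l,round(d["confidence"],2),np.round(d["position"]),np.round(onz(p,d["position"],z),3),int(d["region"].sum()))
E
python3 a.py
```

```text
{'time_s': 0.0, 'qpos': array([ 1.16704508e+00,  2.60708718e-01, -1.39389908e-01,  1.17271594e+00,
       -2.14406986e-05,  1.57077861e+00]), 'qvel': array([-0.00086826,  0.00017389, -0.00078461, -0.00083658, -0.00052681,
        0.00037964]), 'joint_efforts': array([ 2.87750681e-04, -4.05673707e+01,  2.53924459e+01,  1.88201037e-02,
       -3.33096511e-05, -7.59955469e-06]), 'tool_pos': array([0.20598914, 0.48214194, 0.23044409]), 'tool_rot': array([ 2.00498424e-01,  9.79693505e-01, -9.90774755e-04, -1.91841965e-04]), 'contact_force': array([0.03098917, 0.83165182, 0.50460044]), 'wrist_torque': array([ 0.023848  , -0.00559927,  0.00334573]), 'finger_force': 0.0, 'gripper_width': 1.0041697578521152}
scene cam at [ 1.02411118 -0.70304175  0.7375664 ]
tally_lever 0.66 [340. 190.] [0.463 0.276 0.05 ] 183
tally_lever 0.64 [385. 171.] [0.513 0.424 0.05 ] 142
tally_lever 0.57 [284. 175.] [0.306 0.259 0.05 ] 203
lever_post 0.63 [387. 170.] [0.541 0.372 0.085] 178
lever_post 0.53 [280. 172.] [0.325 0.217 0.085] 204
lever_post 0.45 [339. 186.] [0.482 0.241 0.085] 256
probe 0.96 [184. 251.] [ 
[... 1466 characters left out ...]
0.284  0.051] 479
red_spot 0.57 [500. 258.] [ 0.534 -0.316  0.051] 538
blue_spot 0.97 [338. 234.] [0.581 0.045 0.051] 563
bar_red 0.85 [503. 260.] [ 0.532 -0.323  0.05 ] 587
bar_blue 0.91 [339. 234.] [0.581 0.041 0.05 ] 580
bar_blue 0.56 [414. 298.] [ 0.443 -0.127  0.05 ] 140
hammer 0.79 [239. 203.] [0.654 0.276 0.01 ] 1389
hammer 0.61 [415. 297.] [ 0.445 -0.135  0.01 ] 143
graver 0.78 [488. 322.] [ 0.39  -0.301  0.01 ] 467
silver_bangle 0.35 [485. 325.] [ 0.385 -0.298  0.   ] 611
silver_bangle 0.21 [357. 167.] [0.748 0.002 0.   ] 1202
polish_jar 0.88 [429. 179.] [ 0.71  -0.158  0.05 ] 567
polish_jar 0.7 [503. 257.] [ 0.538 -0.323  0.05 ] 507
dish 0.85 [360. 168.] [ 0.741 -0.005  0.02 ] 1079
```

View pics/scene0.png

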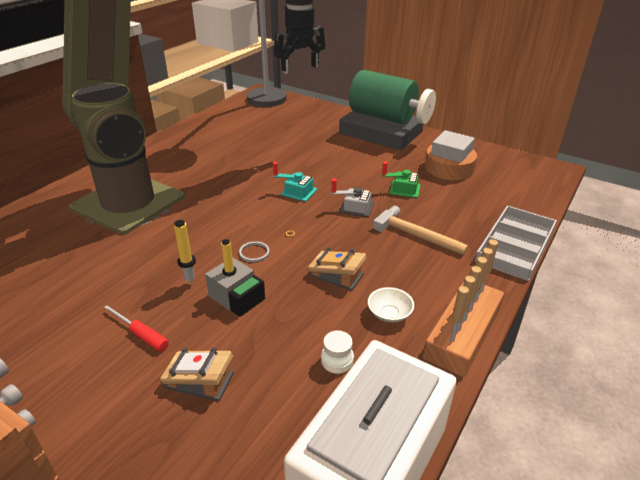

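View pics/top0.png

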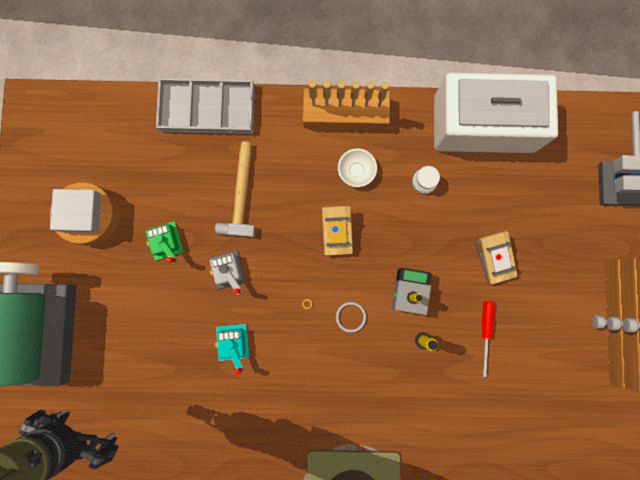

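The scene picture shows three counters: turquoise (297,185), silver-grey (352,200) and green (405,182). The one I want is the grey one. There are two probes: a larger one standing free at (184,250) and a smaller one in the grey holder at (228,257), which is the one I want. The bars are silver with a red spot at (197,359) and brass with a blue spot at (338,258). A close crop will check these choices.

```bash
cat > b.py <<'E'
from h import *
ps={n:snapshot(n) for n in("scene","top")}
def crop(p,c,r=36): 
    x,y=c; return cv2.resize(p["img"][y-r:y+r,x-r:x+r],(260,260),interpolation=cv2.INTER_CUBIC)
C={"scene":[(350,195),(232,270),(195,365)],"top":[(230,275),(414,295),(498,258)]}
cv2.imwrite("pics/crop1.png",np.vstack([np.hstack([crop(ps[n],c) for c in C[n]]) for n in C]))
def blob(p,c,r,f):
    x,y=c; im=p["img"][y-r:y+r,x-r:x+r].astype(int); m=f(im[...,0],im[...,1],im[...,2]).astype(np.uint8)
    n,_,st,ce=cv2.connectedComponentsWithStats(m)
    return [(st[i,4],st[i,:4]+[x-r,y-r,0,0],ce[i]+[x-r,y-r]) for i in range(1,n) if st[i,4]>8]
red=lambda b,g,r:(r>120)&(g<0.33*r)&(b<.33*r)
yel=lambda b,g,r:(r>110)&(g>.6*r)&(b<.4*r)
for n,pc in (("scene",[(340,190),(197,360),(228,257)]),("top",[(235,288),(498,257),(414,297)])):
    for c,f,l in zip(pc,(red,red,yel),("post","spot","grip")): 
        for x in blob(ps[n],c,22,f): print(n,l,x[0],x[1],np.round(x[2],1),np.round(onz(ps[n],x[2],dict(post=.085,spot=.051,grip=.132)[l]),4))
E
python3 b.py
```

```text
scene post 51 [332 179   4  13] [333.5 184.9] [0.4674 0.2378 0.085 ]
scene spot 27 [194 356   7   5] [197. 358.] [ 0.5389 -0.313   0.051 ]
scene grip 280 [220 241  14  31] [227.1 256.1] [ 0.4763 -0.1519  0.132 ]
top post 23 [234 289   6   5] [236.4 290.7] [0.4509 0.2597 0.085 ]
top spot 21 [496 255   5   5] [498.  256.8] [ 0.5375 -0.3124  0.051 ]
top grip 64 [409 293  12   9] [413.4 297.2] [ 0.4448 -0.1106  0.132 ]
```

View pics/crop1.png

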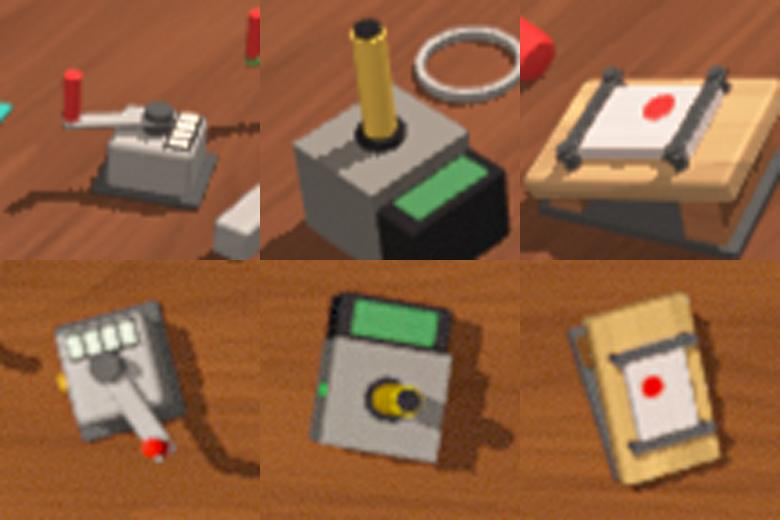

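The crop confirms the choices. In the scene view the grey counter has its lever and red post (333,185). The holder has the small probe, with its collar on the block (228,257). The silver bar has its red spot at (197,358), with straps near and far. Next I work out the positions.

```bash
cat > c.py <<'E'
from h import *
S=snapshot("scene");T=snapshot("top")
print("post S mid",onz(S,(333.5,185.3),.0675),"S top",onz(S,(333.7,179.7),.085),"T",onz(T,(236.4,290.8),.085))
print("pivot T",onz(T,(223.6,268),.055),"S",onz(S,(314+157/3.61,159+107/3.61),.055))
print("probe button T",onz(T,(419,297.8),.135),"S",onz(S,(196+369/3.61-260/3.61,234+27/3.61),.135))
print("spot tri",tri([(S,(197.,358.)),(T,(498.,256.8))]))
f=lambda a,b:(462+(a-520)/3.61,222+(b-260)/3.61)
for a,b in ((620,358),(690,341),(712,428),(634,450)): print("strap",onz(T,f(a,b),.052))
E
python3 c.py
```

```text
post S mid [0.45355448 0.2613519  0.0675    ] S top [0.45517762 0.25889075 0.085     ] T [0.45081511 0.25978599 0.085     ]
pivot T [0.50029939 0.2951333  0.055     ] S [0.50083883 0.29816665 0.055     ]
probe button T [ 0.44387301 -0.12159369  0.135     ] S [ 0.44862577 -0.12155828  0.135     ]
spot tri [ 0.53779374 -0.3124846   0.04983723]
strap [ 0.55410173 -0.2937103   0.052     ]
strap [ 0.56549826 -0.33707044  0.052     ]
strap [ 0.51208814 -0.34976422  0.052     ]
strap [ 0.497643  -0.3016402  0.052    ]
```

Emit:
play_rows(rows=[[[0,0,0],[-0.3,-0.13,0],0],[[0,0,0],[-0.6,-0.26,0],0],[[0,0,0],[-1,-0.43,0],0],[[0,0,0],[-1,-0.43,0],0],[[0,0,0],[-1,-0.43,0],0],[[0,0,0],[-1,-0.43,0],0],[[0,0,0],[-1,-0.43,0],0],[[0,0,0],[-1,-0.43,0],0]], squeeze=40)

```text
time_s: 2.47
tool_pos: [0.2806, 0.4048, 0.2313]
tool_rot: [0.2, 0.98, 0.0, -0.0]
contact_force: [0.2, 0.1, 0.6]
gripper_width: 0.005
finger_force: 0.0
```

Emit:
play_rows(rows=[[[0,0,0],[-0.3,-0.13,0],0],[[0,0,0],[-0.6,-0.26,0],0],[[0,0,0],[-1,-0.43,0],0],[[0,0,0],[-1,-0.43,0],0],[[0,0,0],[-1,-0.43,0],0],[[0,0,0],[-1,-0.43,0],0],[[0,0,0],[-1,-0.43,0],0],[[0,0,0],[-1,-0.43,0],0]])

```text
time_s: 3.13
tool_pos: [0.3554, 0.3263, 0.2313]
tool_rot: [0.199, 0.98, 0.0, -0.0]
contact_force: [-1.3, -0.0, 0.8]
gripper_width: 0.003
finger_force: 0.0
```

Emit:
play_rows(rows=[[[0,0,-0.15],[-0.3,-0.13,0],0],[[0,0,-0.3],[-0.6,-0.26,0],0],[[0,0,-0.45],[-1,-0.43,0],0],[[0,0,-0.6],[-1,-0.43,0],0],[[0,0,-0.71],[-1,-0.43,0],0],[[0,0,-0.71],[-1,-0.43,0],0],[[0,0,-0.71],[-1,-0.43,0],0],[[0,0,-0.71],[-1,-0.43,0],0]])

```text
time_s: 3.8
tool_pos: [0.4309, 0.2471, 0.2313]
tool_rot: [-0.077, 0.997, 0.0, -0.0]
contact_force: [0.3, 0.4, 0.5]
gripper_width: 0.003
finger_force: 0.0
```

```bash
cat > go.py <<'E'
from h import *
import sys
def go(target,yyaw=None,nrm=None,s=None):
    """units from measured pose to target; tool z = -nrm, tool y as near to heading yyaw (deg)"""
    s=s or sense(); Rt=R.from_quat(s["tool_rot"]); M=Rt.as_matrix()
    print("pos",np.round(s["tool_pos"],4),"y-yaw",round(float(np.degrees(np.arctan2(M[1,1],M[0,1]))),1),"z",np.round(M[:,2],3),"F",np.round(s["contact_force"],1),"grip",round(s["gripper_width"],3),round(float(s["finger_force"]),1),"t",s["time_s"])
    print("shift",np.round(M.T@(np.array(target)-s["tool_pos"])/.1,3))
    if yyaw is not None:
        z=-np.array([0,0,1.] if nrm is None else nrm); a=np.radians(yyaw); y=np.array([np.cos(a),np.sin(a),0]); y-=z*(y@z); y/=np.linalg.norm(y)
        D=np.column_stack([np.cross(y,z),y,z]); print("turn",np.round((Rt.inv()*R.from_matrix(D)).as_rotvec()/np.radians(45),3))
E
python3 -c "
from go import *
go([.4546,.2215,.15],99)
p=snapshot('wrist');cv2.imwrite('pics/w1.png',p['img']);print(ray(p,(320,240)))
for l in ('lever_post','tally_lever'):
  for d in cut_out(l,p): print(l,d['confidence'],d['position'],onz(p,d['position'],.085))"
```

```text
pos [0.4309 0.2471 0.2313] y-yaw 98.8 z [-0.  0. -1.] F [0.3 0.4 0.5] grip 0.003 0.0 t 3.8
shift [-0.196 -0.289  0.813]
turn [ 0.    -0.    -0.004]
(array([0.35396799, 0.23572984, 0.37438811]), array([ 0.31437451,  0.03091757, -0.94879543]))
lever_post 0.75 [367.5, 66.9] [0.31087312 0.25988367 0.085     ]
lever_post 0.71 [353.7, 259.2] [0.46275318 0.27673336 0.085     ]
lever_post 0.7 [473.6, 336.9] [0.5222596  0.40135258 0.085     ]
tally_lever 0.66 [373.4, 67.8] [0.31079993 0.26431841 0.085     ]
tally_lever 0.61 [477.0, 336.2] [0.52103957 0.404285   0.085     ]
tally_lever 0.59 [355.5, 260.5] [0.46370726 0.2784964  0.085     ]
tally_lever 0.17 [113.1, 328.4] [0.56485076 0.06823261 0.085     ]
```

Emit:
play_rows(rows=[[[0,0,0],[-0.1,-0.14,0.2],0],[[0,0,0],[-0.2,-0.29,0.5],0],[[0,0,0],[-0.2,-0.29,0.8],0],[[0,0,0],[-0.2,-0.29,0.8],0],[[0,0,0],[-0.2,-0.29,0.8],0],[[0,0,0],[-0.2,-0.29,0.8],0],[[0,0,0],[-0.2,-0.29,0.8],0],[[0,0,0],[-0.2,-0.29,0.8],0]])

```text
time_s: 4.62
tool_pos: [0.4568, 0.2217, 0.1532]
tool_rot: [-0.077, 0.997, 0.001, 0.002]
contact_force: [0.4, -0.3, -0.3]
gripper_width: 0.002
finger_force: 0.0
```

Emit:
play_rows(rows=[[[0,0,0],[0,0,0.2],0],[[0,0,0],[0,0,0.4],0],[[0,0,0],[0,0,0.6],0],[[0,0,0],[0,0,0.8],0],[[0,0,0],[0,0,0.9],0],[[0,0,0],[0,0,0.9],0],[[0,0,0],[0,0,0.9],0],[[0,0,0],[0,0,0.9],0]])

```text
time_s: 5.28
tool_pos: [0.4568, 0.2214, 0.0627]
tool_rot: [-0.077, 0.997, 0.0, 0.001]
contact_force: [0.2, 1.0, 0.4]
gripper_width: 0.001
finger_force: 0.0
```

Emit:
play_rows(rows=[[[0,0,0],[0,0.05,0],0],[[0,0,0],[0,0.1,0],0],[[0,0,0],[0,0.15,0],0],[[0,0,0],[0,0.2,0],0],[[0,0,0],[0,0.25,0],0],[[0,0,0],[0,0.3,0],0],[[0,0,0],[0,0.3,0],0],[[0,0,0],[0,0.3,0],0]])

```text
time_s: 5.95
tool_pos: [0.45, 0.2498, 0.0608]
tool_rot: [-0.077, 0.997, -0.001, -0.001]
contact_force: [-2.3, -3.7, 0.4]
gripper_width: 0.001
finger_force: 1.9
```

Emit:
play_rows(rows=[[[0,0,0],[0,0.06,0],0],[[0,0,0],[0,0.12,0],0],[[0,0,0],[0,0.18,0],0],[[0,0,0],[0,0.24,0],0],[[0,0,0],[0,0.3,0],0],[[0,0,0],[0,0.36,0],0],[[0,0,0],[0,0.42,0],0],[[0,0,0],[0,0.42,0],0]])

```text
time_s: 6.62
tool_pos: [0.4462, 0.2932, 0.0615]
tool_rot: [-0.077, 0.997, 0.0, 0.002]
contact_force: [2.8, -3.9, -3.8]
gripper_width: 0.0
finger_force: 2.6
```

Emit:
play_rows(rows=[[[0,0,0],[0,0.02,0],0],[[0,0,0],[0,0.03,0],0],[[0,0,0],[0,0.04,0],0],[[0,0,0],[0,0.05,0],0],[[0,0,0],[0,0.05,0],0],[[0,0,0],[0,0.05,0],0],[[0,0,0],[0,0.05,0],0],[[0,0,0],[0,0.05,0],0]])

```text
time_s: 7.28
tool_pos: [0.4464, 0.2966, 0.0617]
tool_rot: [-0.076, 0.997, -0.001, 0.002]
contact_force: [5.6, -5.4, -3.6]
gripper_width: 0.003
finger_force: 3.2
```

Emit:
play_rows(rows=[[[0,0,0],[0,0.01,0],0],[[0,0,0],[0,0.02,0],0],[[0,0,0],[0,0.03,0],0],[[0,0,0],[0,0.04,0],0],[[0,0,0],[0,0.04,0],0],[[0,0,0],[0,0.04,0],0],[[0,0,0],[0,0.04,0],0],[[0,0,0],[0,0.04,0],0]])

```text
time_s: 7.95
tool_pos: [0.4465, 0.2991, 0.0618]
tool_rot: [-0.076, 0.997, -0.002, 0.003]
contact_force: [6.8, -9.3, -1.9]
gripper_width: 0.003
finger_force: 5.3
```

```bash
python3 -c "
from go import *
go([.443,.2956,.06],99)
from b import blob,red
for n,c in (('scene',(345,185)),('top',(225,285))):
  p=snapshot(n)
  cv2.imwrite('pics/l_%s.png'%n,cv2.resize(p['img'][150:310,180:400],None,fx=3,fy=3))
  for x in blob(p,c,30,red): print(n,x[0],x[1],x[2],onz(p,x[2],.085 if n=='top' else .0675))" | grep -v "spot\|grip ["; python3 - <<'E'
E
```

```text
grep: Invalid regular expression
Exception ignored on flushing sys.stdout:
BrokenPipeError: [Errno 32] Broken pipe
```

```bash
sed -i '/^for n,pc/,$d;/crop1/d;/^ps=/d' b.py; cat > d.py <<'E'
from go import *
from b import blob,red
go([.443,.2956,.06],99)
for n,c in (('scene',(345,185)),('top',(222,285))):
  p=snapshot(n)
  for x in blob(p,c,26,red): print(n,x[0],x[1],x[2],onz(p,x[2],.085 if n=='top' else .0675))
  print('pred at stop',proj(p,[.5005+.06*np.cos(np.radians(160.2)),.2965+.06*np.sin(np.radians(160.2)),.085]))
p=snapshot('top'); cv2.imwrite('pics/l1.png',cv2.resize(p['img'][240:320,180:280],None,fx=6,fy=6))
E
python3 d.py
```

```text
pos [0.4465 0.2991 0.0618] y-yaw 98.7 z [ 0.006 -0.004 -1.   ] F [ 6.5 -9.2 -2.3] grip 0.004 5.2 t 8.15
shift [ 0.04  -0.029  0.017]
turn [-0.006  0.007 -0.007]
pred at stop [341.92809668 168.64910422]
pred at stop [209.5516931  293.45617011]
```

View pics/l1.png

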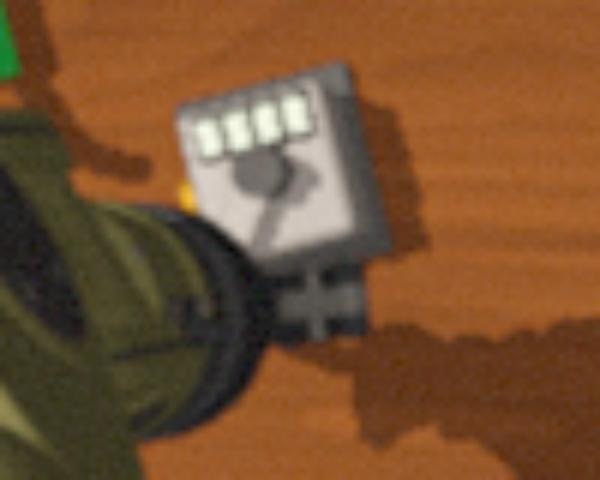

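Emit:
play_rows(rows=[[[0,0,0],[0,0.01,0],0],[[0,0,0],[0,0.02,0],0],[[0,0,0],[0,0.03,0],0],[[0,0,0],[0,0.04,0],0],[[0,0,0],[0,0.05,0],0],[[0,0,0],[0,0.05,0],0],[[0,0,0],[0,0.05,0],0],[[0,0,0],[0,0.05,0],0]])

```text
time_s: 8.97
tool_pos: [0.4464, 0.2996, 0.0617]
tool_rot: [-0.075, 0.997, -0.007, 0.004]
contact_force: [10.5, -21.5, 2.2]
gripper_width: 0.002
finger_force: 10.9
```

At the stop: 24 N, with only 0.5 mm of movement. Backing off now.

Emit:
play_rows(rows=[[[0,0,0],[0,-0.13,0],0],[[0,0,0],[0,-0.26,0],0],[[0,0,0],[0,-0.39,0],0],[[0,0,0],[0,-0.52,0],0],[[0,0,0],[0,-0.65,0],0],[[0,0,0],[0,-0.78,0],0],[[0,0,0],[0,-0.9,0],0],[[0,0,0],[0,-1,0],0]])

```text
time_s: 9.63
tool_pos: [0.458, 0.2059, 0.0615]
tool_rot: [-0.077, 0.997, 0.0, 0.0]
contact_force: [-0.3, -0.7, 0.4]
gripper_width: -0.003
finger_force: 0.0
```

Emit:
play_rows(rows=[[[0,0,0],[0,0,-0.3],0.6],[[0,0,0],[0,0,-0.6],0.6],[[0,0,0],[0,0,-1],0.6],[[0,0,0],[0,0,-1],0.6],[[0,0,0],[0,0,-1],0.6],[[0,0,0],[0,0,-1],0.6],[[0,0,0],[0,0,-1],0.6],[[0,0,0],[0,0,-1],0.6]])

```text
time_s: 10.3
tool_pos: [0.4567, 0.2063, 0.1598]
tool_rot: [-0.077, 0.997, -0.0, -0.002]
contact_force: [0.1, 0.1, -0.1]
gripper_width: 0.605
finger_force: 0.0
```

```bash
sed -i 's/^go(.*/go([.446,-.1216,.2],90)/' d.py; python3 d.py
```

```text
pos [0.4567 0.2063 0.1598] y-yaw 98.8 z [-0.003 -0.001 -1.   ] F [ 0.1  0.1 -0.1] grip 0.605 0.0 t 10.3
shift [ 0.609 -3.224 -0.398]
turn [-0.001 -0.004  0.196]
scene 51 [332 179   4  13] [333.47058824 184.88235294] [0.45246226 0.2630062  0.0675    ]
pred at stop [341.92809668 168.64910422]
pred at stop [209.5516931  293.45617011]
```

Emit:
play_rows(rows=[[[0,0,0],[0.1,-0.3,-0.3],0.6],[[0,0,0],[0.2,-0.6,-0.4],0.6],[[0,0,0],[0.2,-1,-0.4],0.6],[[0,0,0],[0.2,-1,-0.4],0.6],[[0,0,0],[0.2,-1,-0.4],0.6],[[0,0,0],[0.2,-1,-0.4],0.6],[[0,0,0],[0.2,-1,-0.4],0.6],[[0,0,0],[0.2,-1,-0.4],0.6]])

```text
time_s: 11.12
tool_pos: [0.4531, 0.106, 0.2008]
tool_rot: [-0.078, 0.997, 0.0, -0.0]
contact_force: [-0.4, 0.7, 1.1]
gripper_width: 0.598
finger_force: 0.0
```

Emit:
play_rows(rows=[[[0,0,0],[0.1,-0.3,0],0.6],[[0,0,0],[0.2,-0.6,0],0.6],[[0,0,0],[0.2,-1,0],0.6],[[0,0,0],[0.2,-1,0],0.6],[[0,0,0],[0.2,-1,0],0.6],[[0,0,0],[0.2,-1,0],0.6],[[0,0,0],[0.2,-1,0],0.6],[[0,0,0],[0.2,-1,0],0.6]])

```text
time_s: 11.78
tool_pos: [0.4489, 0.0045, 0.2012]
tool_rot: [-0.078, 0.997, 0.0, -0.0]
contact_force: [-0.8, -0.5, -0.2]
gripper_width: 0.603
finger_force: 0.0
```

Emit:
play_rows(rows=[[[0,0,0],[0.1,-0.3,0],0.6],[[0,0,0],[0.2,-0.6,0],0.6],[[0,0,0],[0.2,-1,0],0.6],[[0,0,0],[0.2,-1,0],0.6],[[0,0,0],[0.2,-1,0],0.6],[[0,0,0],[0.2,-1,0],0.6],[[0,0,0],[0.2,-1,0],0.6],[[0,0,0],[0.2,-1,0],0.6]])

```text
time_s: 12.45
tool_pos: [0.4444, -0.0974, 0.2012]
tool_rot: [-0.078, 0.997, 0.0, -0.0]
contact_force: [0.1, -0.8, 0.2]
gripper_width: 0.603
finger_force: 0.0
```

```bash
cat > e.py <<'E'
from go import *
go([.446,-.1216,.2],99)
p=snapshot('wrist');cv2.imwrite('pics/w2.png',p['img']);print(ray(p,(320,240)))
for l in ('probe','probe_grip','holder_top','bar_red'):
  for d in cut_out(l,p): 
    r=np.argwhere(d["region"]); print(l,round(d['confidence'],2),d['position'],onz(p,d['position'],.06),r.min(0),r.max(0))
for X in ([.446,-.1216,.135],[.446,-.1216,.06],[.5378,-.3125,.05]): print(proj(p,X))
E
python3 e.py
```

```text
pos [ 0.4444 -0.0974  0.2012] y-yaw 99.0 z [-0.  0. -1.] F [ 0.1 -0.8  0.2] grip 0.603 0.0 t 12.45
shift [ 0.022 -0.242  0.012]
turn [ 0.001 -0.    -0.001]
(array([ 0.36756365, -0.10899251,  0.34435527]), array([ 0.31410321,  0.03204466, -0.94884789]))
probe 0.9 [297.0, 225.4] [ 0.45206479 -0.12015185  0.06      ] [201 276] [258 313]
probe 0.67 [274.5, 87.3] [ 0.34936371 -0.15057426  0.06      ] [ 53 238] [118 306]
probe_grip 0.84 [295.5, 226.4] [ 0.45311513 -0.12126765  0.06      ] [201 275] [258 313]
probe_grip 0.69 [268.9, 82.2] [ 0.34654429 -0.15504046  0.06      ] [ 53 238] [118 306]
holder_top 0.7 [281.0, 215.5] [ 0.44572596 -0.13425741  0.06      ] [160 243] [285 348]
bar_red 0.95 [67.7, 273.5] [ 0.5260119  -0.31050565  0.06      ] [235  29] [314 103]
[286.58640671 249.0531225 ]
[296.22703656 218.14572329]
[ 73.88262033 280.57896134]
```

View pics/w2.png

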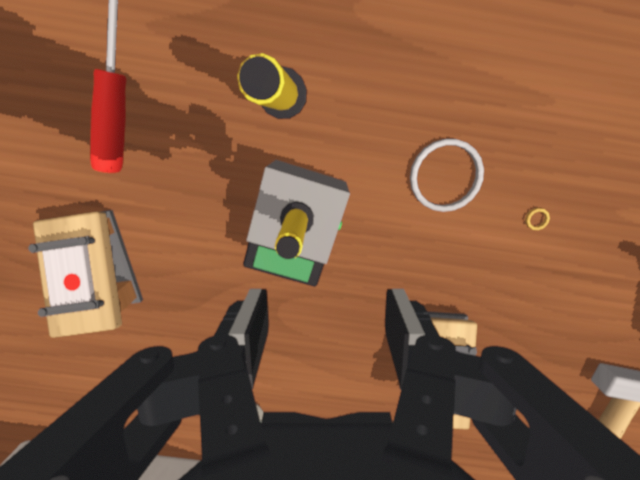

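The wrist view shows the small probe's button at (288,246) and its collar at (297,218). The big probe is at (262,78), and the red spot is at (72,282). The predictions hold to about 1.5 mm, so I go down.

Emit:
play_rows(rows=[[[0,0,0],[0.03,-0.1,0],0.6],[[0,0,0],[0.03,-0.23,0],0.6],[[0,0,0],[0.03,-0.23,0.1],0.6],[[0,0,0],[0.03,-0.23,0.3],0.6],[[0,0,0],[0.03,-0.23,0.4],0.6],[[0,0,0],[0.03,-0.23,0.4],0.6],[[0,0,0],[0.03,-0.23,0.4],0.6],[[0,0,0],[0.03,-0.23,0.4],0.6]])

```text
time_s: 13.37
tool_pos: [0.4454, -0.1225, 0.1619]
tool_rot: [-0.077, 0.997, -0.0, 0.0]
contact_force: [-0.0, 0.1, -0.3]
gripper_width: 0.6
finger_force: 0.0
```

```bash
cat > f.py <<'E'
from go import *
p=snapshot('wrist');go(np.r_[onz(p,(288,246.5),.135)[:2],.085],99)
im=p['img'].astype(int)
m=((im[...,2]>110)&(im[...,1]>.6*im[...,2])&(im[...,0]<.4*im[...,2])).astype(np.uint8)
n,_,st,ce=cv2.connectedComponentsWithStats(m)
print([(st[i].tolist(),ce[i].round(1)) for i in range(1,n) if st[i,4]>150])
for d in cut_out('probe',p)[:2]:
    r=np.argwhere(d["region"]); print(d['position'],r.min(0),r.max(0))
for X in ([.4447,-.121,.135],[.4447,-.121,.06]): print(proj(p,X))
cv2.imwrite('pics/w3.png',p['img'])
E
python3 f.py
```

```text
pos [ 0.4457 -0.1224  0.1622] y-yaw 98.8 z [ 0.002 -0.001 -1.   ] F [-0.1 -0.2  0.1] grip 0.599 0.0 t 13.4167
shift [ 0.181 -0.187  0.772]
turn [-0.001  0.002 -0.004]
[([0, 0, 110, 66, 4316], array([62.5, 26.4])), ([120, 0, 520, 447, 104457], array([436.5, 173.3])), ([0, 84, 92, 23, 713], array([45.8, 95.1])), ([0, 124, 269, 331, 30843], array([110.8, 267.4])), ([131, 132, 87, 28, 1069], array([171. , 146.6])), ([460, 153, 60, 63, 2214], array([490.9, 182.8])), ([583, 225, 19, 17, 220], array([592.2, 233.2])), ([312, 226, 32, 55, 1074], array([327.6, 248.9])), ([145, 416, 56, 62, 1579], array([177.7, 451.5])), ([460, 465, 53, 15, 491], array([487.2, 472.5]))]
[312.0, 83.0] [ 43 277] [122 343]
[330.3, 249.4] [216 309] [291 347]
[328.25095796 277.7349759 ]
[327.77811008 234.28956594]
```

View pics/w3.png

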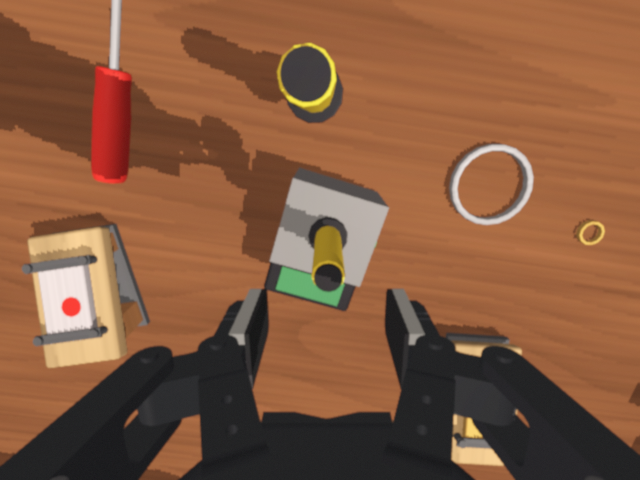

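The button is at (328,277), on the line midway between the pads and within 1 px of prediction. Descending to grasp.

Emit:
play_rows(rows=[[[0,0,0],[0.01,0.01,0.2],0.6],[[0,0,0],[0.01,0.01,0.4],0.6],[[0,0,0],[0.01,0.01,0.6],0.6],[[0,0,0],[0.01,0.01,0.7],0.6],[[0,0,0],[0.01,0.01,0.76],0.6],[[0,0,0],[0.01,0.01,0.76],0.6],[[0,0,0],[0.01,0.01,0.76],0],[[0,0,0],[0.01,0.01,0.76],0]], squeeze=50)

```text
time_s: 14.13
tool_pos: [0.4449, -0.1214, 0.0863]
tool_rot: [-0.077, 0.997, -0.0, 0.001]
contact_force: [-0.4, 0.1, 0.2]
gripper_width: 0.328
finger_force: 0.0
```

Emit:
play_rows(rows=[[[0,0,0],[0,0,0],0],[[0,0,0],[0,0,0],0],[[0,0,0],[0,0,0],0],[[0,0,0],[0,0,0],0],[[0,0,0],[0,0,0],0],[[0,0,0],[0,0,0],0],[[0,0,0],[0,0,0],0],[[0,0,0],[0,0,0],0]])

```text
time_s: 14.8
tool_pos: [0.445, -0.1216, 0.0864]
tool_rot: [-0.077, 0.997, -0.001, 0.001]
contact_force: [-0.6, -0.8, 6.2]
gripper_width: 0.19
finger_force: 48.6
```

Emit:
play_rows(rows=[[[0,0,0],[0,0,-0.1],0],[[0,0,0],[0,0,-0.2],0],[[0,0,0],[0,0,-0.3],0],[[0,0,0],[0,0,-0.45],0],[[0,0,0],[0,0,-0.6],0],[[0,0,0],[0,0,-0.8],0],[[0,0,0],[0,0,-1],0],[[0,0,0],[0,0,-1],0]])

```text
time_s: 15.47
tool_pos: [0.4461, -0.1217, 0.1886]
tool_rot: [-0.077, 0.997, -0.001, 0.003]
contact_force: [1.3, 0.1, -1.5]
gripper_width: 0.199
finger_force: 48.8
```

```bash
cat > g.py <<'E'
from go import *
go([.5378,-.3125,.2],99)
p=snapshot('wrist');s=snapshot('scene')
a=cv2.resize(p['img'][180:420,0:240],(590,590),interpolation=cv2.INTER_CUBIC)
b=cv2.resize(s['img'][335:400,155:242],(440,330),interpolation=cv2.INTER_CUBIC)
d=cut_out('probe',s);c=np.zeros((260,200,3),np.uint8)
if d: x,y=map(int,d[0]['position']);print([ (q['confidence'],q['position']) for q in d])
cv2.imwrite('pics/bar.png',a);
cv2.imwrite('pics/w4.png',p['img'])
for X in ([.5378,-.3125,.05],): print(proj(p,X))
im=p['img'].astype(int);m=((im[...,2]>150)&(im[...,1]<.3*im[...,2])&(im[...,0]<.3*im[...,2])).astype(np.uint8)
n,_,st,ce=cv2.connectedComponentsWithStats(m);print([(st[i].tolist(),ce[i]) for i in range(1,n) if st[i,4]>60])
E
python3 g.py
```

```text
pos [ 0.4461 -0.1217  0.1886] y-yaw 98.8 z [ 0.006 -0.001 -1.   ] F [ 1.3  0.1 -1.5] grip 0.199 48.8 t 15.4667
shift [-0.614 -2.026 -0.106]
turn [-0.003  0.007 -0.004]
[(0.83, [223.7, 232.0]), (0.58, [185.2, 252.2])]
[ 93.73884429 288.07925905]
[([110, 69, 37, 107, 2606], array([124.84650806, 122.53453569])), ([84, 282, 15, 15, 172], array([ 91.35465116, 289.21511628]))]
```

View pics/w4.png

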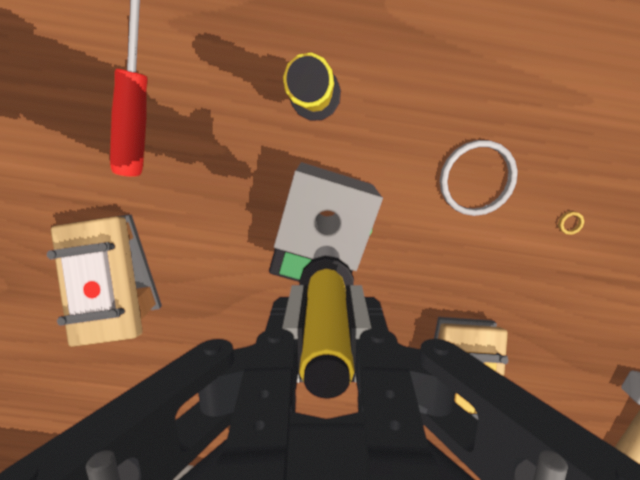

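The wrist view shows the probe held and clear of the empty holder hole (327,222), with the red spot at (91,289). I move nearer to the bar to measure its pose.

Emit:
play_rows(rows=[[[0,0,0],[0,-0.2,0],0],[[0,0,0],[0,-0.4,0],0],[[0,0,0],[0,-0.6,0],0],[[0,0,0],[0,-0.8,0],0],[[0,0,0],[0,-1,0],0],[[0,0,0],[0,-1,0],0],[[0,0,0],[0,-1,0],0],[[0,0,0],[0,-1,0],0]])

```text
time_s: 16.28
tool_pos: [0.4581, -0.2192, 0.1839]
tool_rot: [-0.077, 0.997, 0.001, -0.001]
contact_force: [-0.5, -0.3, -2.1]
gripper_width: 0.196
finger_force: 48.9
```

```bash
cat > k.py <<'E'
from go import *
from scipy.optimize import least_squares
go([.5378,-.3125,.2],99)
obs=[]
for n in("wrist","scene","top"):
    p=snapshot(n);im=p["img"].astype(int)
    u=proj(p,[.5378,-.3125,.05]);r=70 if n=="wrist" else 25
    x0,y0=(u-r).astype(int).clip(0);x1,y1=(u+r).astype(int)
    c=im[y0:y1,x0:x1]; b,g,rr=c[...,0],c[...,1],c[...,2]
    red=((rr>120)&(g<.4*rr)).astype(np.uint8); w=((b>.8*rr)&(rr>150)).astype(np.uint8)
    def big(m):
        k,l,st,ce=cv2.connectedComponentsWithStats(m); i=1+np.argmin(np.linalg.norm(ce[1:]-(u-[x0,y0]),axis=1)+1e3*(st[1:,4]<15)); return (l==i).astype(np.uint8),ce[i]
    rm,rc=big(red); wm,_=big(w|red)
    ct=max(cv2.findContours(wm,0,2)[0],key=cv2.contourArea); hull=cv2.convexHull(ct)
    e=2.
    while len(q:=cv2.approxPolyDP(hull,e,True))>4:e+=.3
    q=q.reshape(-1,2).astype(float); cen=q.mean(0); q=q+.5*(q-cen)/np.linalg.norm(q-cen,axis=1)[:,None]
    print(n,"pred",u.round(1),"spot",(rc+[x0,y0]).round(1),"area",wm.sum(),"corners",(q+[x0,y0]).round(1).tolist())
    obs.append((n,p,rc+[x0,y0],q+[x0,y0]))
    if n=="wrist":cv2.imwrite("pics/bar2.png",np.hstack([cv2.resize(p["img"][y0:y1,x0:x1],(390,390)),cv2.resize(wm*255,(390,390))[...,None].repeat(3,2)]))
C=np.array([[s*25,t*19,8] for s,t in((1,1),(1,-1),(-1,-1),(-1,1))])/1000
def pose(v): return R.from_euler("z",v[3])*R.from_euler("y",-v[4])*R.from_euler("x",v[5]),v[:3]
def res(v,full=False):
    Rm,o=pose(v);out=[]
    for n,p,sp,q in obs:
        W=1. if n=="wrist" else 2.
        out.append(W*1.*(proj(p,o+Rm.apply([.006,.005,.008]))-sp))
        if len(q)==4:
            P=np.array([proj(p,o+Rm.apply(c)) for c in C]); 
            D=np.linalg.norm(P[:,None]-q[None],axis=2); out.append(W*.6*(P-q[D.argmin(1)]).ravel())
    out.append([(v[4]-.3)/.01*1,v[5]/.01]); return np.concatenate(out)
f=least_squares(res,[.531,-.319,.043,np.radians(12),.3,0],loss="soft_l1")
Rm,o=pose(f.x);print("yaw",np.degrees(f.x[3]),"slope",f.x[4:],"cost",f.cost,"spot",(o+Rm.apply([.006,.005,.008])).round(4),"n",Rm.apply([0,0,1]).round(4));print(res(f.x).round(1))
E
python3 k.py
```

```text
pos [ 0.4581 -0.2192  0.1839] y-yaw 98.8 z [-0.003  0.002 -1.   ] F [-0.5 -0.3 -2.1] grip 0.196 48.9 t 16.2833
shift [-0.645 -1.043 -0.165]
turn [ 0.003 -0.003 -0.004]
wrist pred [203.9 295.7] spot [202.2 296.8] area 199 corners [[206.2, 289.6], [210.5, 298.1], [198.8, 304.5], [194.5, 293.8]]
scene pred [196.8 357.9] spot [196.9 358.3] area 429 corners [[209.4, 352.8], [198.3, 370.4], [174.6, 370.2], [184.7, 352.6]]
top pred [497.9 256.7] spot [498.1 256.7] area 335 corners [[506.2, 245.5], [511.4, 266.3], [494.8, 269.4], [490.6, 250.7]]
yaw 18.08905759850935 slope [0.29962633 0.00271065] cost 91.98542663868434 spot [ 0.5385 -0.3136  0.0493] n [-0.2797 -0.0942  0.9554]
[  0.6  -0.9   6.9  10.3 -11.7  10.3 -14.5 -17.6   4.1 -19.   -0.5   1.1
   0.6  -0.5   2.3  -0.6  -0.   -0.3   0.2   0.2   0.4  -0.5  -0.   -0.5
   0.6  -0.3  -0.1  -0.1   0.7   2.1  -0.    0.3]
```

View pics/bar2.png

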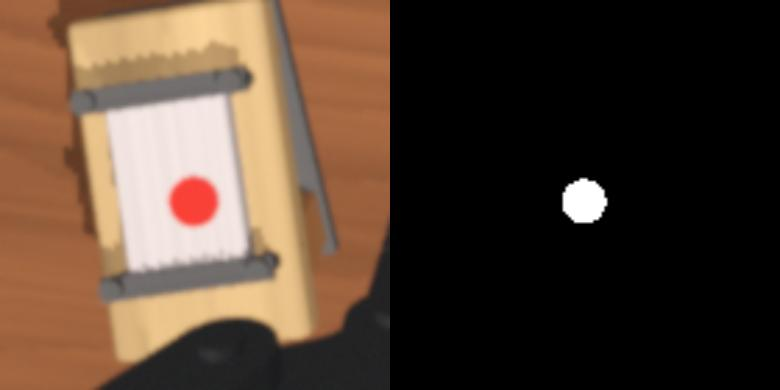

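The crop shows the silver face with its spot at (202,297) and the four strap-bounded corners clearly. The mask lost the face, so I use the corners read from this crop.

```bash
sed -i 's/^    obs.append/    if n=="wrist": q=np.array([[171.4,264.5],[214.8,259.1],[221.7,316.2],[179.7,322.6]])-[x0,y0]\n    obs.append/' k.py; python3 k.py
cat >> go.py <<'E'
E
```

```text
pos [ 0.4587 -0.219   0.1848] y-yaw 98.9 z [-0.001  0.001 -1.   ] F [-0.4  0.1 -1.4] grip 0.193 48.9 t 16.4333
shift [-0.637 -1.046 -0.153]
turn [ 0.001 -0.001 -0.003]
wrist pred [204.2 294.1] spot [202.5 295.3] area 200 corners [[205.1, 287.5], [210.5, 297.1], [200.9, 303.5], [194.5, 292.9]]
scene pred [196.8 357.9] spot [196.9 358.2] area 428 corners [[209.4, 352.8], [198.3, 370.4], [174.6, 370.2], [184.7, 352.6]]
top pred [497.9 256.7] spot [498.1 256.7] area 332 corners [[506.2, 245.5], [510.4, 267.3], [494.8, 269.4], [490.6, 250.7]]
yaw 16.77499835405778 slope [0.30179294 0.00120403] cost 8.423313938386531 spot [ 0.5389 -0.3134  0.0501] n [-0.2842 -0.0869  0.9548]
[ 0.5 -0.2  0.1 -0.7 -0.5 -1.4 -0.1 -0.9 -0.4 -1.  -0.1  0.7  0.9 -0.5
  2.  -0.7  0.  -1.   0.8 -0.4  0.5 -0.9  0.2 -1.   1.  -0.3  1.  -1.2
  0.3  1.8  0.2  0.1]
```

```bash
python3 -c "
from go import *
go([.5014,-.3248,.176],107,[-.284,-.087,.955])"
```

```text
pos [ 0.4591 -0.2194  0.1853] y-yaw 98.9 z [-0.  0. -1.] F [ 0.1 -0.1  0.2] grip 0.194 48.9 t 16.5833
shift [-0.255 -1.107  0.093]
turn [-0.027 -0.383 -0.179]
```

Emit:
play_rows(rows=[[[0,-0.05,0],[-0.05,-0.2,0],0],[[0,-0.1,-0.05],[-0.1,-0.4,0],0],[[-0.01,-0.17,-0.1],[-0.2,-0.6,0],0],[[-0.02,-0.25,-0.15],[-0.25,-0.8,0.05],0],[[-0.03,-0.32,-0.18],[-0.25,-1,0.09],0],[[-0.03,-0.38,-0.18],[-0.25,-1,0.09],0],[[-0.03,-0.38,-0.18],[-0.25,-1,0.09],0],[[-0.03,-0.38,-0.18],[-0.25,-1,0.09],0]])

```text
time_s: 17.25
tool_pos: [0.4982, -0.3147, 0.176]
tool_rot: [-0.145, 0.978, 0.024, 0.146]
contact_force: [0.6, -0.1, -1.0]
gripper_width: 0.199
finger_force: 49.1
```

```bash
cat > m.py <<'E'
from go import *
n=np.array([-.284,-.087,.955]);n/=np.linalg.norm(n)
import sys
so=float(sys.argv[1]); go(np.array([.5387,-.3134,.0505])+n*(.0714+so),107,n)
s=sense();M=R.from_quat(s["tool_rot"]).as_matrix();t=s["tool_pos"]
f=lambda d:t+M[:,2]*d
for k in("scene","wrist"):
    p=snapshot(k)
    print(k,"tip",proj(p,f(.0714)).round(1),"nose",proj(p,f(.0574)).round(1),"collar",proj(p,f(.0264)).round(1),"top",proj(p,f(-.0486)).round(1),"spot",proj(p,[.5387,-.3134,.0505]).round(1))
    if k=="scene":
        x,y=proj(p,[.53,-.315,.08]).astype(int); print("crop origin",x-50,y-50); cv2.imwrite(f"pics/tip_{sys.argv[2]}.png",cv2.resize(p["img"][y-50:y+50,x-50:x+50],(590,590),interpolation=cv2.INTER_CUBIC))
    else: cv2.imwrite(f"pics/tipw_{sys.argv[2]}.png",p["img"])
E
python3 m.py .03 a
```

```text
pos [ 0.4982 -0.3147  0.176 ] y-yaw 106.9 z [ 0.279  0.089 -0.956] F [ 0.6 -0.1 -1. ] grip 0.199 49.1 t 17.25
shift [-0.002 -0.108  0.3  ]
turn [ 0.004 -0.005 -0.003]
scene tip [184.8 327.3] nose [181.3 320.9] collar [173.2 306.4] top [152.3 269. ] spot [196.8 358.3]
crop origin 139 294
wrist tip [325.3 247.7] nose [325.2 255.6] collar [325.1 277. ] top [324.2 374.8] spot [311.7 223.2]
```

View pics/tip_a.png

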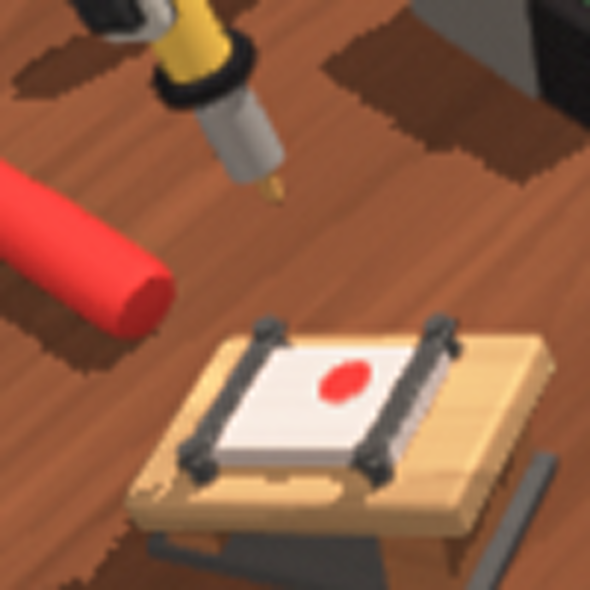

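The probe is parallel to the bar's normal. Its tip is at about (186,328) in the scene and the spot is at (197,358). I go down to about 12 mm above the spot.

Emit:
play_rows(rows=[[[0,0,0],[0,-0.05,0.05],0],[[0,0,0],[0,-0.11,0.1],0],[[0,0,0],[0,-0.11,0.2],0],[[0,0,0],[0,-0.11,0.3],0],[[0,0,0],[0,-0.11,0.4],0],[[0,0,0],[0,-0.11,0.47],0],[[0,0,0],[0,-0.11,0.47],0],[[0,0,0],[0,-0.11,0.47],0]])

```text
time_s: 18.02
tool_pos: [0.5153, -0.3207, 0.1303]
tool_rot: [-0.146, 0.978, 0.024, 0.147]
contact_force: [-0.1, -0.3, -0.3]
gripper_width: 0.194
finger_force: 49.1
```

```bash
sed -i 's/^    else: .*/    else:\n        a=cv2.resize(p["img"][170:290,260:390],(640,590),interpolation=cv2.INTER_CUBIC)/;s/(590,590),interp/(590,590),interp/' m.py; sed -i 's/x-50:x+50\],(590,590)/x-50:x+50],(590,590)/' m.py
cat >> m.py <<'E'
p=snapshot("scene");x,y=proj(p,[.535,-.315,.06]).astype(int);print("scene crop",x-24,y-24)
b=cv2.resize(p["img"][y-24:y+24,x-24:x+24],(390,390),interpolation=cv2.INTER_CUBIC)
p=snapshot("wrist");x,y=proj(p,[.5387,-.3134,.0505]).astype(int);print("wrist crop",x-60,y-40)
a=cv2.resize(p["img"][y-40:y+80,x-60:x+60],(390,390),interpolation=cv2.INTER_CUBIC)
cv2.imwrite(f"pics/both_{sys.argv[2]}.png",np.hstack([b,a]))
E
python3 m.py .012 b
```

```text
pos [ 0.5153 -0.3207  0.1303] y-yaw 107.0 z [ 0.28   0.09  -0.956] F [-0.1 -0.3 -0.3] grip 0.194 49.1 t 18.0167
shift [0.003 0.001 0.001]
turn [ 0.005 -0.005 -0.001]
scene tip [193.9 353.1] nose [190.5 347.1] collar [182.7 333.4] top [162.7 298. ] spot [196.8 358.3]
crop origin 139 294
wrist tip [326.2 248.1] nose [326.2 256. ] collar [326.1 277.4] top [325.7 375. ] spot [325.9 242.1]
scene crop 169 330
wrist crop 266 201
```

View pics/both_b.png

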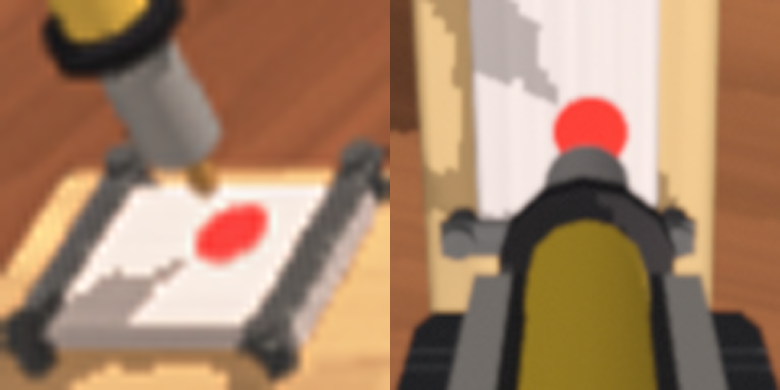

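The probe is on the spot's line: tip at (194.2,353.4) and spot at (197.4,358.7), which matches prediction. The wrist view asks for about 0.8 mm of +y. I approach to near contact.

Emit:
play_rows(rows=[[[0,0,0],[0,0.008,0.02],0],[[0,0,0],[0,0.008,0.04],0],[[0,0,0],[0,0.008,0.06],0],[[0,0,0],[0,0.008,0.08],0],[[0,0,0],[0,0.008,0.08],0],[[0,0,0],[0,0.008,0.08],0],[[0,0,0],[0,0.008,0.08],0],[[0,0,0],[0,0.008,0.08],0]])

```text
time_s: 18.88
tool_pos: [0.5178, -0.3199, 0.1238]
tool_rot: [-0.146, 0.978, 0.023, 0.147]
contact_force: [0.6, 0.5, -0.4]
gripper_width: 0.195
finger_force: 49.1
```

```bash
cat > q.py <<'E'
from go import *
n=np.array([-.284,-.087,.955]);n/=np.linalg.norm(n)
F=[];P=[]
for i in range(10):
    s=sense();F.append(s["contact_force"]);P.append(s["tool_pos"]);snapshot("top")
F=np.array(F);P=np.array(P);sp=np.array([.5387,-.3134,.0505])
print("F",F.mean(0).round(2),"Fn",(F@n).mean().round(2),"sd",(F@n).std().round(2),"tip standoff mm",(((P.mean(0)-sp)@n-.0714)*1e3).round(2),"lateral",((np.eye(3)-np.outer(n,n))@(P.mean(0)-sp)*1e3).round(1))
go(sp+n*.0654,107,n)
E
python3 q.py
```

```text
F [ 0.08  0.11 -1.35] Fn -1.32 sd 0.54 tip standoff mm 5.11 lateral [0.8 0.1 0.2]
pos [ 0.5177 -0.3199  0.1237] y-yaw 107.0 z [ 0.281  0.088 -0.956] F [ 0.3 -0.2 -1. ] grip 0.193 49.1 t 19.3833
shift [0.007 0.001 0.111]
turn [ 0.002 -0.003 -0.001]
```

Emit:
play_rows(rows=[[[0,0,0],[0,0,0.01],0],[[0,0,0],[0,0,0.02],0],[[0,0,0],[0,0,0.03],0],[[0,0,0],[0,0,0.04],0],[[0,0,0],[0,0,0.05],0],[[0,0,0],[0,0,0.05],0],[[0,0,0],[0,0,0.05],0],[[0,0,0],[0,0,0.05],0]])

```text
time_s: 20.05
tool_pos: [0.5191, -0.3194, 0.119]
tool_rot: [-0.146, 0.978, 0.023, 0.147]
contact_force: [-0.6, -0.1, -0.0]
gripper_width: 0.192
finger_force: 49.1
```

```bash
python3 q.py
```

```text
F [-0.74  0.1  -0.04] Fn 0.16 sd 0.43 tip standoff mm 0.11 lateral [0.7 0.2 0.2]
pos [ 0.5191 -0.3194  0.119 ] y-yaw 107.0 z [ 0.281  0.088 -0.956] F [-1.2 -0.6 -0.9] grip 0.198 49.1 t 20.55
shift [0.008 0.    0.061]
turn [ 0.002 -0.003 -0.001]
```

Emit:
play_rows(rows=[[[0,0,0],[0,0,0.01],0],[[0,0,0],[0,0,0.02],0],[[0,0,0],[0,0,0.03],0],[[0,0,0],[0,0,0.03],0],[[0,0,0],[0,0,0.03],0],[[0,0,0],[0,0,0.03],0],[[0,0,0],[0,0,0.03],0],[[0,0,0],[0,0,0.03],0]])

```text
time_s: 21.22
tool_pos: [0.52, -0.3192, 0.1161]
tool_rot: [-0.146, 0.978, 0.023, 0.147]
contact_force: [-0.1, 0.3, 0.7]
gripper_width: 0.195
finger_force: 49.2
```

```bash
python3 q.py
```

```text
F [-0.8  -0.    0.66] Fn 0.86 sd 0.28 tip standoff mm -2.93 lateral [0.7 0.2 0.2]
pos [ 0.52   -0.3192  0.1161] y-yaw 107.0 z [ 0.281  0.088 -0.956] F [-1.2  0.   0.4] grip 0.198 49.2 t 21.7167
shift [0.008 0.    0.031]
turn [ 0.002 -0.003 -0.001]
```

Contact: 2.2 N net, so the tip is about 4.8 mm in. I add 1.2 mm.

Emit:
play_rows(rows=[[[0,0,0],[0,0,0.006],0],[[0,0,0],[0,0,0.012],0],[[0,0,0],[0,0,0.012],0],[[0,0,0],[0,0,0.012],0],[[0,0,0],[0,0,0.012],0],[[0,0,0],[0,0,0.012],0],[[0,0,0],[0,0,0.012],0],[[0,0,0],[0,0,0.012],0]])

```text
time_s: 22.38
tool_pos: [0.5203, -0.3191, 0.115]
tool_rot: [-0.146, 0.978, 0.023, 0.147]
contact_force: [-1.5, 1.2, 0.9]
gripper_width: 0.195
finger_force: 49.2
```

```bash
sed -i 's/range(10)/range(20)/' q.py; python3 q.py; python3 -c "
from h import *
for n in ('scene','top'):
  p=snapshot(n);im=p['img'].astype(int);u=proj(p,[.5387,-.3134,.0505]).astype(int);c=im[u[1]-8:u[1]+9,u[0]-8:u[0]+9]
  m=(c[...,2]>120)&(c[...,1]<.4*c[...,2]);print(n,u,m.sum(),(np.argwhere(m).mean(0)[::-1]+u-8).round(1))
  print('\n'.join(''.join('#' if x else '.' for x in r) for r in m))
p=snapshot('scene');c=p['img'][175:200,325:345].astype(int);m=(c[...,2]>120)&(c[...,1]<.33*c[...,2]);print('post',np.argwhere(m).mean(0)[::-1]+[325,175])"
```

```text
F [-0.96  0.19  0.95] Fn 1.16 sd 0.51 tip standoff mm -4.15 lateral [0.7 0.2 0.2]
pos [ 0.5203 -0.3191  0.1149] y-yaw 107.0 z [ 0.281  0.088 -0.956] F [-1.1  0.6  0.7] grip 0.192 49.2 t 23.3833
shift [0.007 0.    0.018]
turn [ 0.002 -0.003 -0.001]
scene [196 358] 22 [196.7 359. ]
.................
.................
.................
.................
.................
.................
...........##....
...........##....
...........##....
.....#######.....
.....######......
......###........
.................
.................
.................
.................
.................
top [498 256] 4 [496.2 256.5]
.................
.................
.................
.................
.................
.................
.................
.......#.........
......#..........
......#..........
......#..........
.................
.................
.................
.................
.................
.................
post [333.47058824 184.88235294]
```

Net force is 1.16 + 1.32 ≈ 2.5 N, which is half-way in. The red spot surrounds the tip and the lever is home. Handing in.

```bash
python3 -c "
from station import *
print(finish_job())"
```

```text
the job is handed in; nothing more can be done
None
```

The job is handed in: the lever was swung to its stop and sprang back home. The probe is still in the gripper with its tip on the red spot, square to the bar's face to within about half a degree by my measurement, pressed at about 2.5 N (half-way in).

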